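# Sweep stray spacers into the catch tray

### The job

Three black steel spacers are left loose on the assembly table. Sweep them along the table with your fingertips, through the open mouth of the yellow catch tray, until all three lie completely inside it. Do not pick any of them up, and leave the circuit boards, lens, bracket, screwdriver and clamp fixture undisturbed.

Things in the scene. Friction and masses are not known exactly. Their poses are not given: they have to be found in the camera images.
- tray: Yellow three-sided catch tray fixed to the table; white floor level with the table (no lip). Inside 150 mm (its x) by 110 mm (its y); walls 4 mm thick, 25 mm high at +y and both x ends; the -y side is the open mouth, 150 mm wide. Origin at the centre of the floor, at table height; y points from the mouth (y = -55 mm) to the back wall (inner face y = +55 mm).
- spacer0: Loose blackened-steel round spacer standing on its flat end, 24 mm diameter, 14 mm tall, about 40 g, with a bright 10 mm bore. Origin at the centre of its underside. One of three identical ones.
- spacer1: Loose blackened-steel round spacer standing on its flat end, 24 mm diameter, 14 mm tall, about 40 g, with a bright 10 mm bore. Origin at the centre of its underside. One of three identical ones.
- spacer2: Loose blackened-steel round spacer standing on its flat end, 24 mm diameter, 14 mm tall, about 40 g, with a bright 10 mm bore. Origin at the centre of its underside. One of three identical ones.
- board0: Green circuit board, 110 mm (x) by 75 mm (y), 7 mm tall with its short white feet, 50 g, bottom one of a loose stack of three. Origin at the centre of its underside. Leave alone.
- board1: Green circuit board, 110 mm (x) by 75 mm (y), 7 mm tall with its short white feet, 50 g, middle one of a loose stack of three. Origin at the centre of its underside. Leave alone.
- board2: Green circuit board, 110 mm (x) by 75 mm (y), 7 mm tall with its short white feet, 50 g, top one of a loose stack of three. Origin at the centre of its underside. Leave alone.
- lens: Loose smoky plastic display lens lying flat, 50 mm (x) by 120 mm (y), 5 mm thick. Origin at the centre of its underside. Leave alone.
- bracket: Loose silver aluminium L-shaped foot bracket, base 50 mm (x) by 70 mm (y) and 4 mm thick, with an upright flange at its +x edge, 40 mm tall. Origin at the centre of its underside. Leave alone.
- screwdriver: Loose screwdriver lying on the table, about 200 mm long along its x axis, handle to its -x. Leave alone.
- jig: Dark steel fixture plate fixed to the table, 140 mm (x) by 200 mm (y), carrying a white calculator case front pinned by a steel toggle clamp with a red handle, 126 mm tall at its +x side. Origin at the centre of the plate's underside. Leave alone.

How it is judged:
By the outcome, as a careful person would: the job done as asked, in the order asked, and still so for the second after the job is handed in, with the robot touching nothing.
It also fails if it takes over 64 s, if anything falls off the work surface, if the arm or the gripper's body presses on something with over 40 N, if the wrist force passes 120 N, or if a joint passes its speed limit or range.

### The arm

A 6-joint arm with a two-finger parallel gripper is mounted at the origin on the work surface. World frame = base frame: x ahead of the robot, y to its left, z up, the work surface at z = 0. Lengths are in m, angles in rad, forces in N, time in s.
With the tool pointing down it reaches from about 0.35 to 0.975 m from the base axis. Payload 4.9 kg.
Tool frame: the origin (TCP) lies on the centre line of the jaws, within the pads' length; the fingertips stand 19 mm ahead of it and the grasp point (between the pads) is the TCP; z points along the fingers, y is the line along which they close (so a half turn about z gives the same grasp; the last joint's range is limited). The gripper opens to 85 mm and grips with 20 to 120 N. Pads are 22 mm wide; open, the fingers measure 114 mm over their backs; the gripper's body (76 mm by 85 mm) begins 54 mm behind the grasp point. The pads swing forward as they close: fully open they stand 13 mm farther back than shut.
Start: joints at [1.05, 0.053, 1.613, -0, 1.476, -0.119], TCP at [0.244, 0.575, 0.25] pointing down, gripper open.
Joint ranges: [-3.01, 3.01], [-1.01, 2.22], [0.06, 2.58], [-1.02, 4.17], [0.09, 2.62], [-3.14, 3.14]. Speed limits (rad/s): [2.57, 2.57, 3.14, 3.14, 3.14, 3.14].

### API

Orientations are given as a unit quaternion [w, x, y, z].
In Python, from plant import state, grab_frame, ticket, spotter gives the robot as it stands.
- The arm moves only by the tool apply_moves, never from a script. Its argument "series" is a list of rows, each an object of numbers: "jaw": the closure, from 0 (fully open) to 1 (shut); "dx", "dy", "dz": the shift along the tool's x, y, z in mm; "turn": the turn about the tool's z in rad. A call has 1 to 5 rows; each row is the pose to reach, as a shift and turn from the pose commanded when the call began, along the tool's axes at that moment; what a row does not reach only later rows make up. A row lasts 1/12 s, in which the tool goes at most 41.7 mm and 7.16 degrees, less where a joint would pass 70% of its speed; a pose out of reach is approached as far as the arm can. A call with a gripper value outside its range is refused whole. The fingers move at their own pace and stop on an object; the grip force is fixed at half the most. Time passes only in rows, so rows that repeat a pose let the fingers close. It gives the time, the measured TCP pose, the force, the opening and the grip force at its end, in the units of the state.
- state(): the state, without advancing time (a new reading comes with each control period).
- grab_frame(name): name is "scene" or "side" or "wrist"; returns a dict with "pixels" (384x512x3 uint8, red, green, blue), "mtx" (3x3 intrinsics, pixels), "camera_from_world" (4x4, takes a point from world to camera coordinates). Camera axes: x right, y down, z forward; pixel columns grow to the right and rows downward; lengths in m; the calibration is good to about 2 mm. A picture is of the moment at which its call begins. There is no depth.
- ticket.job_done(): hands the job in; it is judged then, once.
Trained networks look in a picture, given as the dict that the camera call returned (one of the last four; its "shot" number tells which), for a name from the list of things; names that differ only in an ending like _2 or _b are one class to them, and where a whole thing is asked for, a point or a joint stands for the part that bears it (a point fixed in the world has none). Each returns a list of dicts, best first, with "conf" (0 to 1); they miss things now and then, are a little off and sometimes report something else, mostly with a low value. They report only what shows in the picture. A call takes as long as a camera call.
- spotter.outline_of(picture, target): "region" (384x512 bool, what is visible of it) and "extent" ([left, top, right, bottom] in pixels, round what is visible of it).
The state is a dict: "time": time; "joint_pos": joint angles; "joint_vel": joint speeds; "joint_efforts": joint torques, N m; "tool_pos": TCP position; "tool_rot": TCP orientation; "contact_force": force on the tool from outside, world axes, zero at the start; "ft_torque": the same for the moment, N m; "gripper_width": opening from 0.0 (shut) to 1.0 (fully open); "grasp_force": force on a finger pad.
Only numpy, scipy, OpenCV 4.12 (cv2) and the standard library are available. Lean on these libraries where they do the work, as an engineer would, in place of code of your own. Each camera call takes 0.05 s, during which the arm holds its last target. There are 200 camera calls.

## Working session

There is one attempt and no reset: what is moved stays moved. The work goes in short steps, Python scripts to look and compute and a tool call to move; the robot and the scene stay as the last step left them, time stands still between calls to the robot, and variables do not carry over. Pictures are saved under pics/ and viewed, at most 10 in all, crops included, and the job is handed in when it is done.

Besides the shell and the picture viewer there is one more tool, called as a command line: name --argument value ..., lists and objects as JSON in quotes. apply_moves: Moves the arm, as the interface text tells. Its arguments: {"type":"object","properties":{"series":{"type":"array","items":{"type":"object","properties":{"jaw":{"type":"number"},"dx":{"type":"number"},"dy":{"type":"number"},"dz":{"type":"number"},"turn":{"type":"number"}}}}},"required":["series"]}

```bash
mkdir -p pics
cat > h.py <<'E'
import numpy as np, cv2
from plant import state, grab_frame, ticket, spotter
def ray(f,u,v,z):
    K=np.array(f["mtx"]);T=np.array(f["camera_from_world"])
    R=T[:3,:3];t=T[:3,3];c=-R.T@t
    d=R.T@np.linalg.inv(K)@np.array([u,v,1.])
    return c+d*(z-c[2])/d[2]
def proj(f,p):
    T=np.array(f["camera_from_world"]);q=np.array(f["mtx"])@(T[:3,:3]@np.array(p)+T[:3,3]);return q[:2]/q[2]
def save(f,n): cv2.imwrite("pics/"+n,cv2.cvtColor(f["pixels"],cv2.COLOR_RGB2BGR))
E
python3 - <<'E'
from h import *
for n in("scene","side"):
    f=grab_frame(n);save(f,n+"0.png")
    T=np.array(f["camera_from_world"]);print(n,(-T[:3,:3].T@T[:3,3]).round(3))
    for t,z in(("spacer0",.007),("tray",0),("lens",.005),("bracket",0),("screwdriver",.01),("board2",.02),("jig",0)):
        for o in spotter.outline_of(f,t)[:4]:
            m=o["region"];v,u=np.nonzero(m)
            r=cv2.minAreaRect(np.c_[u,v].astype(np.float32));P=[ray(f,*c,z)[:2].round(3).tolist() for c in cv2.boxPoints(r)]
            print(t,round(o["conf"],2),np.round(o["extent"]),ray(f,u.mean(),v.mean(),z)[:2].round(3),P if t!="spacer0" else "")
s=state();print(s)
E
```

```text
scene [ 1.199 -0.767  0.718]
spacer0 0.44 [264. 211. 269. 223.] [ 0.641 -0.055] 
tray 0.79 [268. 144. 329. 170.] [0.508 0.278] [[0.456, 0.184], [0.366, 0.326], [0.559, 0.377], [0.629, 0.236]]
lens 0.73 [297. 206. 335. 230.] [0.742 0.032] [[0.713, -0.021], [0.72, 0.124], [0.774, 0.088], [0.764, -0.048]]
bracket 0.66 [172. 174. 202. 198.] [ 0.366 -0.077] [[0.353, -0.122], [0.306, 0.0], [0.372, -0.017], [0.414, -0.134]]
screwdriver 0.66 [342. 152. 391. 176.] [0.763 0.348] [[0.637, 0.337], [0.617, 0.396], [0.811, 0.368], [0.822, 0.314]]
board2 0.69 [116. 229. 167. 264.] [ 0.486 -0.338] [[0.428, -0.37], [0.396, -0.282], [0.539, -0.304], [0.561, -0.384]]
jig 0.77 [171. 240. 277. 321.] [ 0.697 -0.283] [[0.622, -0.375], [0.589, -0.114], [0.768, -0.174], [0.771, -0.4]]
side [0.37  0.971 0.623]
spacer0 0.52 [277. 208. 278. 213.] [0.474 0.014] 
spacer0 0.42 [254. 182. 259. 184.] [ 0.55  -0.116] 
tray 0.96 [208. 244. 283. 288.] [0.516 0.268] [[0.622, 0.203], [0.447, 0.158], [0.426, 0.303], [0.58, 0.34]]
tray 0.18 [277. 159. 290. 161.] [ 0.493 -0.322] [[0.51, -0.316], [0.511, -0.324], [0.477, -0.
[... 767 characters left out ...]
1.04998909e+00,  5.26136532e-02,  1.61289224e+00,  1.80601117e-05,
        1.47596231e+00, -1.19030605e-01]), 'joint_vel': array([ 1.66474491e-03,  1.41297764e-03,  1.03390153e-03,  1.74804540e-04,
       -7.89567430e-05,  2.09993127e-03]), 'joint_efforts': array([ 8.86354228e-04, -3.93624222e+01, -3.70447719e+01,  1.78899319e-05,
        2.85821452e-04,  4.65095482e-06]), 'tool_pos': array([0.24441859, 0.5752189 , 0.2503618 ]), 'tool_rot': array([1.10353500e-05, 1.99540700e-01, 9.79889537e-01, 6.18938119e-05]), 'contact_force': array([ 0.02819132, -0.02341807,  0.63982402]), 'ft_torque': array([-0.02692036, -0.02580275,  0.00457717]), 'grasp_force': 0.0, 'gripper_width': 0.9998414379054934}
```

Run:
```python
import cv2
a=cv2.imread("pics/scene0.png")[130:280,150:410];cv2.imwrite("pics/sc.png",cv2.resize(a,None,fx=3,fy=3,interpolation=2))
a=cv2.imread("pics/side0.png")[140:300,170:370];cv2.imwrite("pics/sd.png",cv2.resize(a,None,fx=3.7,fy=3.7,interpolation=2))
```

```text
(no output)
```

View pics/sc.png

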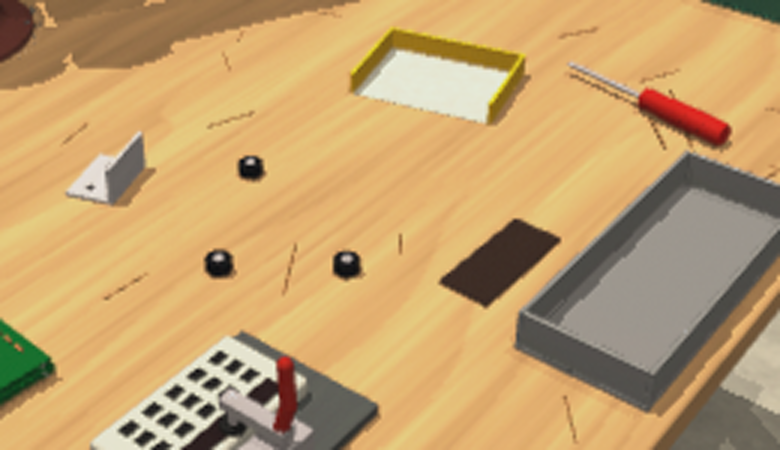

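View pics/sd.png

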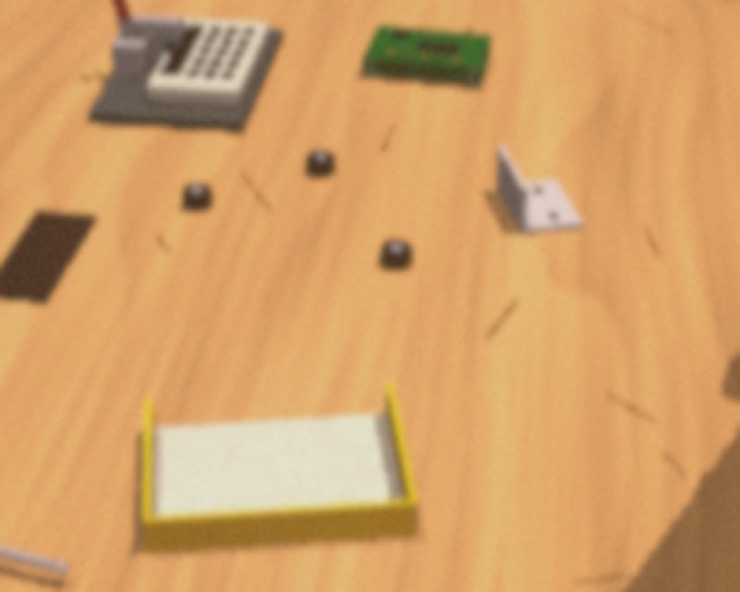

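The scene view shows the spacers at about (233,186), (223,218) and (266,218). The tray's mouth faces them and its corners are near (269,161) and (314,171). The side view agrees with this. Next I'll refine the positions.

```bash
cat >> h.py <<'E'
def blobs(f,seeds):
    g=f["pixels"].max(2);out=[]
    for u,v in seeds:
        u0,v0=int(u)-9,int(v)-9;p=(g[v0:v0+19,u0:u0+19]<75).astype(np.uint8)
        n,l,s,c=cv2.connectedComponentsWithStats(p)
        if n<2: out.append(None);continue
        i=1+np.argmax(s[1:,4]);x,y,w,h,a=s[i]
        out.append((u0+x+w/2-.5,v0+y+h/2-.5,w,h))
    return out
E
python3 - <<'E'
from h import *
f=grab_frame("scene")
for b in blobs(f,[(233.3,185.7),(223,217.7),(265.7,218)]): print(b,ray(f,b[0],b[1],.007).round(3))
for c in [(355,93),(492,123)]: print("m",ray(f,c[0]/3+150,c[1]/3+130,0).round(3))
print("back",[ray(f,c[0]/3+150,c[1]/3+130,.025).round(3) for c in[(393,30),(524,55)]])
f=grab_frame("side")
for b in blobs(f,[(x/3.7+170,y/3.7+140) for x,y in[(396,254),(320,162),(197,196)]]): print(b,ray(f,b[0],b[1],.007).round(3))
for c in [(153,428),(385,413)]: print("m",ray(f,c[0]/3.7+170,c[1]/3.7+140,0).round(3))
print("back outer top",[ray(f,c[0]/3.7+170,c[1]/3.7+140,.025).round(3) for c in[(147,521),(416,505)]])
b=cv2.imread
from scipy.spatial.transform import Rotation as R
q=state()["tool_rot"];print(R.from_quat([*q[1:],q[0]]).as_matrix().round(3))
E
```

```text
(np.float64(233.0), np.float64(185.5), np.int32(7), np.int32(8)) [0.472 0.008 0.007]
(np.float64(222.5), np.float64(217.5), np.int32(8), np.int32(8)) [ 0.551 -0.122  0.007]
(np.float64(265.0), np.float64(218.0), np.int32(9), np.int32(9)) [ 0.64  -0.055  0.007]
m [0.461 0.192 0.   ]
m [0.609 0.231 0.   ]
back [array([0.436, 0.293, 0.025]), array([0.581, 0.334, 0.025])]Traceback (most recent call last):
  File "<stdin>", line 7, in <module>
TypeError: 'NoneType' object is not subscriptable
```

```bash
sed -i 's/<75/<th/; s/def blobs(f,seeds)/def blobs(f,seeds,th=75)/' h.py
python3 - <<'E'
from h import *
f=grab_frame("side")
for b in blobs(f,[(x/3.7+170,y/3.7+140) for x,y in[(396,254),(320,162),(197,196)]],110): print(b,ray(f,b[0],b[1],.007).round(3) if b else"")
for c in [(153,428),(385,413)]: print("m",ray(f,c[0]/3.7+170,c[1]/3.7+140,0).round(3))
print("back outer top",[ray(f,c[0]/3.7+170,c[1]/3.7+140,.025).round(3) for c in[(147,521),(416,505)]])
from scipy.spatial.transform import Rotation as R
q=state()["tool_rot"];print(R.from_quat([*q[1:],q[0]]).as_matrix().round(3))
E
```

```text
(np.float64(276.5), np.float64(209.0), np.int32(6), np.int32(5)) [0.473 0.014 0.007]
(np.float64(256.5), np.float64(184.0), np.int32(6), np.int32(5)) [ 0.55  -0.118  0.007]
(np.float64(222.5), np.float64(193.0), np.int32(6), np.int32(5)) [ 0.641 -0.05   0.007]
m [0.603 0.229 0.   ]
m [0.458 0.192 0.   ]
back outer top [array([0.577, 0.34 , 0.025]), array([0.427, 0.303, 0.025])]
[[-0.92   0.391  0.   ]
 [ 0.391  0.92   0.   ]
 [ 0.     0.    -1.   ]]
```

```bash
cat >> h.py <<'E'
from scipy.spatial.transform import Rotation as Rn
TX=np.array([.969,.248]);TY=np.array([-.248,.969]);TC=np.array([.519,.264])
def tr(x,y): return TC+(TX*x+TY*y)/1000
def totray(p): d=np.array(p[:2])-TC;return np.array([d@TX,d@TY])*1000
def go(x,y,z,yaw):
    "shift (mm, tool axes) and turn to world pose; yaw = world angle of tool x, deg"
    s=state();q=s["tool_rot"];M=Rn.from_quat([*q[1:],q[0]]).as_matrix()
    d=M.T@(np.array([x,y,z])-s["tool_pos"])*1000
    cur=np.arctan2(M[1,0],M[0,0]);t=cur-np.radians(yaw);t=(t+np.pi)%(2*np.pi)-np.pi
    print("d",d.round(1),"turn",round(t,3),"| t",round(s["time"],2),"tcp",s["tool_pos"].round(4),"w",round(s["gripper_width"],3),"F",s["contact_force"].round(1))
E
python3 -c "
from h import *
go(.470,-.024,.12,84.4)"
```

```text
d [-442.  -463.3  130.3] turn 1.267 | t 0.95 tcp [0.2444 0.5752 0.2503] w 0.999 F [ 0.1  0.2 -0.6]
```

apply_moves --series '[{"dx": -138, "dy": -145, "jaw": 0.82}, {"dx": -138, "dy": -145, "jaw": 0.82}, {"dx": -138, "dy": -145, "jaw": 0.82}, {"dx": -138, "dy": -145, "jaw": 0.82}, {"dx": -138, "dy": -145, "jaw": 0.82}]'

```text
invalid input at $.series[0]: expected keys jaw, dx, dy, dz, turn
```

apply_moves --series '[{"dx": -138, "dy": -145, "jaw": 0.82}, {"dx": -138, "dy": -145, "jaw": 0.82}, {"dx": -138, "dy": -145, "jaw": 0.82}, {"dx": -138, "dy": -145, "jaw": 0.82}, {"dx": -138, "dy": -145, "jaw": 0.82}]'

```text
invalid input at $.series[0]: expected keys jaw, dx, dy, dz, turn
```

apply_moves --series '[{"dx": -138, "dy": -145, "dz": 40, "jaw": 0.82}, {"dx": -138, "dy": -145, "dz": 40, "jaw": 0.82}, {"dx": -138, "dy": -145, "dz": 40, "jaw": 0.82}, {"dx": -138, "dy": -145, "dz": 40, "jaw": 0.82}, {"dx": -138, "dy": -145, "dz": 40, "jaw": 0.82}]'

```text
invalid input at $.series[0]: expected keys jaw, dx, dy, dz, turn
```

apply_moves --series '[{"turn": 0.62, "jaw": 0.82}, {"turn": 0.62, "jaw": 0.82}, {"turn": 0.62, "jaw": 0.82}, {"turn": 0.62, "jaw": 0.82}, {"turn": 0.62, "jaw": 0.82}]'

```text
invalid input at $.series[0]: expected keys jaw, dx, dy, dz, turn
```

apply_moves --series '[{"turn": 0.62, "jaw": 0.82}, {"turn": 0.62, "jaw": 0.82}, {"turn": 0.62, "jaw": 0.82}, {"turn": 0.62, "jaw": 0.82}, {"turn": 0.62, "jaw": 0.82}]'

```text
invalid input at $.series[0]: expected keys jaw, dx, dy, dz, turn
```

```bash
python3 -c "
from h import *
go(.470,-.024,.12,84.4)
f=grab_frame('wrist');save(f,'w1.png')
p=[proj(f,q).round(0).tolist() for q in [(.473,.01,.007),(.55,-.12,.007),(.64,-.053,.007),(*tr(-75,-55),0),(*tr(75,-55),0)]];print(p)"
```

```text
d [-442.  -463.3  130.3] turn 1.267 | t 0.95 tcp [0.2444 0.5752 0.2503] w 0.999 F [ 0.1  0.2 -0.6]
[[-37.0, 450.0], [-75.0, 508.0], [-5.0, 532.0], [67.0, 402.0], [140.0, 463.0]]
```

View pics/w1.png

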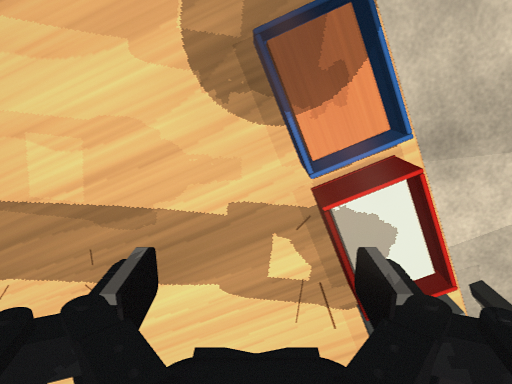

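The calls were refused because every row needs all five keys. The wrist picture therefore only shows the start pose: open fingers near (130,270) and (380,270), with red and blue bins. I'll resend the moves with complete rows.

apply_moves --series '[{"dx": -138, "dy": -145, "dz": 0, "turn": 0, "jaw": 0.82}, {"dx": -138, "dy": -145, "dz": 0, "turn": 0, "jaw": 0.82}, {"dx": -138, "dy": -145, "dz": 0, "turn": 0, "jaw": 0.82}, {"dx": -138, "dy": -145, "dz": 0, "turn": 0, "jaw": 0.82}, {"dx": -138, "dy": -145, "dz": 0, "turn": 0, "jaw": 0.82}]'

```text
time: 1.42
tool_pos: [0.3151, 0.3856, 0.2503]
tool_rot: [0.0, 0.2, 0.98, -0.0]
contact_force: [0.7, -0.9, -0.3]
gripper_width: 0.301
grasp_force: 0.0
```

apply_moves --series '[{"dx": -138, "dy": -145, "dz": 0, "turn": 0, "jaw": 0.82}, {"dx": -138, "dy": -145, "dz": 0, "turn": 0, "jaw": 0.82}, {"dx": -138, "dy": -145, "dz": 0, "turn": 0, "jaw": 0.82}, {"dx": -138, "dy": -145, "dz": 0, "turn": 0, "jaw": 0.82}, {"dx": -138, "dy": -145, "dz": 0, "turn": 0, "jaw": 0.82}]'

```text
time: 1.83
tool_pos: [0.3854, 0.198, 0.2506]
tool_rot: [0.001, 0.2, 0.98, 0.0]
contact_force: [-0.3, 0.1, 0.6]
gripper_width: 0.179
grasp_force: 0.0
```

apply_moves --series '[{"dx": -138, "dy": -145, "dz": 40, "turn": 0, "jaw": 0.82}, {"dx": -138, "dy": -145, "dz": 40, "turn": 0, "jaw": 0.82}, {"dx": -138, "dy": -145, "dz": 40, "turn": 0, "jaw": 0.82}, {"dx": -138, "dy": -145, "dz": 40, "turn": 0, "jaw": 0.82}, {"dx": -138, "dy": -145, "dz": 40, "turn": 0, "jaw": 0.82}]'

```text
time: 2.25
tool_pos: [0.4557, 0.0106, 0.2102]
tool_rot: [0.001, 0.2, 0.98, -0.0]
contact_force: [0.9, 0.3, 0.4]
gripper_width: 0.177
grasp_force: 0.0
```

apply_moves --series '[{"dx": 0, "dy": 0, "dz": 0, "turn": 0.62, "jaw": 0.82}, {"dx": 0, "dy": 0, "dz": 0, "turn": 0.62, "jaw": 0.82}, {"dx": 0, "dy": 0, "dz": 0, "turn": 0.62, "jaw": 0.82}, {"dx": 0, "dy": 0, "dz": 0, "turn": 0.62, "jaw": 0.82}, {"dx": 0, "dy": 0, "dz": 0, "turn": 0.62, "jaw": 0.82}]'

```text
time: 2.67
tool_pos: [0.4554, 0.0127, 0.2104]
tool_rot: [0.0, 0.492, 0.871, 0.0]
contact_force: [-0.0, 0.2, -0.5]
gripper_width: 0.183
grasp_force: 0.0
```

apply_moves --series '[{"dx": 0, "dy": 0, "dz": 0, "turn": 0.62, "jaw": 0.82}, {"dx": 0, "dy": 0, "dz": 0, "turn": 0.62, "jaw": 0.82}, {"dx": 0, "dy": 0, "dz": 0, "turn": 0.62, "jaw": 0.82}, {"dx": 0, "dy": 0, "dz": 0, "turn": 0.62, "jaw": 0.82}, {"dx": 0, "dy": 0, "dz": 0, "turn": 0.62, "jaw": 0.82}]'

```text
time: 3.08
tool_pos: [0.4553, 0.0129, 0.2104]
tool_rot: [0.0, 0.734, 0.679, 0.0]
contact_force: [0.1, -0.2, -0.1]
gripper_width: 0.178
grasp_force: 0.0
```

```bash
python3 -c "
from h import *
go(.470,-.024,.12,84.4)
f=grab_frame('wrist');save(f,'w2.png')
p=[proj(f,q).round(0).tolist() for q in [(.473,.01,.007),(.55,-.12,.007),(.64,-.053,.007),(*tr(-75,-55),0),(*tr(75,-55),0)]];print(p)"
```

```text
d [-35.7  17.4  90.4] turn 0.021 | t 3.08 tcp [0.4553 0.0129 0.2104] w 0.178 F [ 0.1 -0.2 -0.1]
[[275.0, 170.0], [352.0, 280.0], [439.0, 217.0], [247.0, -36.0], [418.0, -104.0]]
```

View pics/w2.png

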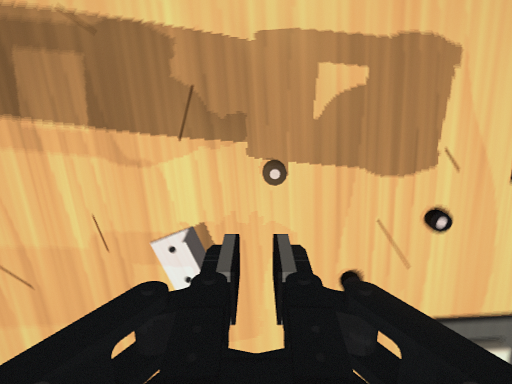

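Spacer A is at (275,172) in the wrist view and was predicted at (275,170). Spacer C also matches, so the calibration holds. I'll go down behind A.

apply_moves --series '[{"dx": -36, "dy": 17, "dz": 30, "turn": 0.02, "jaw": 0.82}, {"dx": -36, "dy": 17, "dz": 60, "turn": 0.02, "jaw": 0.82}, {"dx": -36, "dy": 17, "dz": 90, "turn": 0.02, "jaw": 0.82}, {"dx": -36, "dy": 17, "dz": 110, "turn": 0.02, "jaw": 0.82}, {"dx": -36, "dy": 17, "dz": 130, "turn": 0.02, "jaw": 0.82}]'

```text
time: 3.55
tool_pos: [0.469, -0.0243, 0.0786]
tool_rot: [-0.001, 0.738, 0.675, -0.0]
contact_force: [0.9, -0.4, -0.3]
gripper_width: 0.175
grasp_force: 0.0
```

apply_moves --series '[{"dx": 0, "dy": 0, "dz": 20, "turn": 0, "jaw": 0.82}, {"dx": 0, "dy": 0, "dz": 36, "turn": 0, "jaw": 0.82}, {"dx": 0, "dy": 0, "dz": 48, "turn": 0, "jaw": 0.82}, {"dx": 0, "dy": 0, "dz": 56, "turn": 0, "jaw": 0.82}, {"dx": 0, "dy": 0, "dz": 56, "turn": 0, "jaw": 0.82}]'

```text
time: 3.97
tool_pos: [0.4684, -0.0239, 0.0226]
tool_rot: [-0.001, 0.738, 0.675, -0.001]
contact_force: [-0.8, 0.5, 0.2]
gripper_width: 0.181
grasp_force: 0.0
```

```bash
python3 -c "
from h import *
go(.470,-.024,.024,84.4)
f=grab_frame('wrist');save(f,'w3.png')"
```

```text
d [ 0.1  1.6 -1.4] turn 0.008 | t 3.97 tcp [ 0.4684 -0.0239  0.0226] w 0.181 F [-0.8  0.5  0.2]
```

View pics/w3.png

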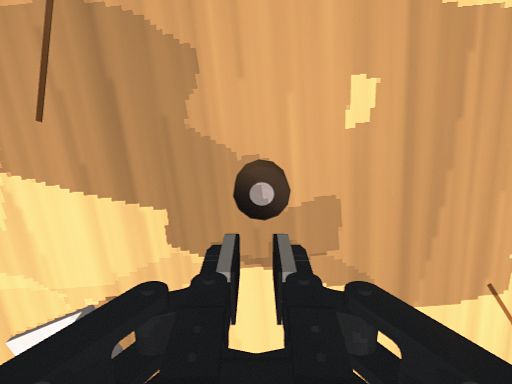

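Spacer A is centred ahead of the gap, at (262,190). I'll push it now.

apply_moves --series '[{"dx": 4, "dy": 1.5, "dz": 0, "turn": 0.008, "jaw": 0.82}, {"dx": 8, "dy": 1.5, "dz": 0, "turn": 0.008, "jaw": 0.82}, {"dx": 12, "dy": 1.5, "dz": 0, "turn": 0.008, "jaw": 0.82}, {"dx": 18, "dy": 1.5, "dz": 0, "turn": 0.008, "jaw": 0.82}, {"dx": 26, "dy": 1.5, "dz": 0, "turn": 0.008, "jaw": 0.82}]'

```text
time: 4.43
tool_pos: [0.4741, 0.002, 0.0249]
tool_rot: [0.001, 0.741, 0.671, 0.0]
contact_force: [0.9, -0.3, 0.4]
gripper_width: 0.182
grasp_force: 0.3
```

apply_moves --series '[{"dx": 11, "dy": 0, "dz": 0, "turn": 0, "jaw": 0.82}, {"dx": 24, "dy": 0, "dz": 0, "turn": 0, "jaw": 0.82}, {"dx": 38, "dy": 0, "dz": 0, "turn": 0, "jaw": 0.82}, {"dx": 52, "dy": 0, "dz": 0, "turn": 0, "jaw": 0.82}, {"dx": 66, "dy": 0, "dz": 0, "turn": 0, "jaw": 0.82}]'

```text
time: 4.85
tool_pos: [0.4801, 0.0688, 0.0244]
tool_rot: [0.0, 0.741, 0.671, 0.0]
contact_force: [-0.1, 0.2, 0.3]
gripper_width: 0.179
grasp_force: 0.3
```

apply_moves --series '[{"dx": 14, "dy": 0, "dz": 0, "turn": 0, "jaw": 0.82}, {"dx": 28, "dy": 0, "dz": 0, "turn": 0, "jaw": 0.82}, {"dx": 40, "dy": 0, "dz": 0, "turn": 0, "jaw": 0.82}, {"dx": 50, "dy": 0, "dz": 0, "turn": 0, "jaw": 0.82}, {"dx": 58, "dy": 0, "dz": 0, "turn": 0, "jaw": 0.82}]'

```text
time: 5.27
tool_pos: [0.4858, 0.1263, 0.0243]
tool_rot: [-0.0, 0.741, 0.672, 0.0]
contact_force: [-0.4, -0.4, 0.8]
gripper_width: 0.179
grasp_force: 0.3
```

```bash
python3 -c "
from h import *
go(.4975,.271,.023,84.4)
f=grab_frame('wrist');save(f,'w4.png')
print([proj(f,(*tr(*c),0)).round(0).tolist() for c in[(-75,-55),(75,-55),(-75,55),(75,55)]])"
```

```text
d [145.1  -2.5   1.3] turn -0.0 | t 5.27 tcp [0.4858 0.1263 0.0243] w 0.179 F [-0.4 -0.4  0.8]
[[184.0, 113.0], [541.0, -23.0], [56.0, -196.0], [498.0, -416.0]]
```

View pics/w4.png

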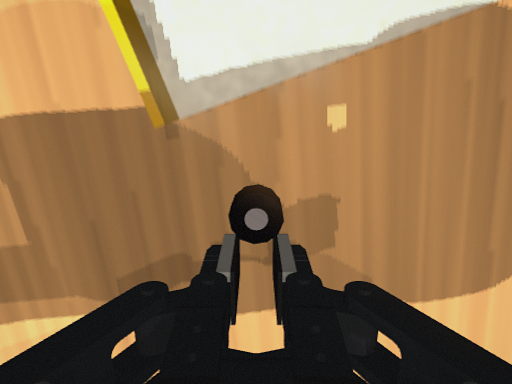

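The spacer at (256,215) is cradled between the fingertips. The tray's left mouth corner is at (178,118), well to the left of the path. I'll continue.

apply_moves --series '[{"dx": 10, "dy": 0, "dz": 0, "turn": 0, "jaw": 0.82}, {"dx": 24, "dy": 0, "dz": 0, "turn": 0, "jaw": 0.82}, {"dx": 38, "dy": 0, "dz": 0, "turn": 0, "jaw": 0.82}, {"dx": 52, "dy": 0, "dz": 0, "turn": 0, "jaw": 0.82}, {"dx": 66, "dy": 0, "dz": 0, "turn": 0, "jaw": 0.82}]'

```text
time: 5.73
tool_pos: [0.4923, 0.1913, 0.0242]
tool_rot: [-0.0, 0.742, 0.671, -0.0]
contact_force: [0.6, -0.7, 0.0]
gripper_width: 0.181
grasp_force: 0.2
```

apply_moves --series '[{"dx": 14, "dy": 0, "dz": 0, "turn": 0, "jaw": 0.82}, {"dx": 28, "dy": 0, "dz": 0, "turn": 0, "jaw": 0.82}, {"dx": 40, "dy": 0, "dz": 0, "turn": 0, "jaw": 0.82}, {"dx": 50, "dy": 0, "dz": 0, "turn": 0, "jaw": 0.82}, {"dx": 58, "dy": 0, "dz": 0, "turn": 0, "jaw": 0.82}]'

```text
time: 6.15
tool_pos: [0.4981, 0.2494, 0.0242]
tool_rot: [-0.0, 0.741, 0.671, -0.0]
contact_force: [-0.6, -0.8, -1.1]
gripper_width: 0.179
grasp_force: 0.1
```

apply_moves --series '[{"dx": 5, "dy": 0, "dz": 0, "turn": 0, "jaw": 0.82}, {"dx": 8, "dy": 0, "dz": 0, "turn": 0, "jaw": 0.82}, {"dx": 10, "dy": 0, "dz": 0, "turn": 0, "jaw": 0.82}, {"dx": -5, "dy": 0, "dz": 0, "turn": 0, "jaw": 0.82}, {"dx": -15, "dy": 0, "dz": 0, "turn": 0, "jaw": 0.82}]'

```text
time: 6.57
tool_pos: [0.4964, 0.2323, 0.0242]
tool_rot: [0.0, 0.741, 0.671, -0.0]
contact_force: [-0.2, 0.1, -0.4]
gripper_width: 0.182
grasp_force: 0.0
```

apply_moves --series '[{"dx": -10, "dy": 0, "dz": -25, "turn": 0, "jaw": 0.82}, {"dx": -15, "dy": 0, "dz": -60, "turn": 0, "jaw": 0.82}, {"dx": -25, "dy": 0, "dz": -97, "turn": 0, "jaw": 0.82}, {"dx": -65, "dy": 0, "dz": -97, "turn": 0, "jaw": 0.82}, {"dx": -105, "dy": 0, "dz": -97, "turn": 0, "jaw": 0.82}]'

```text
time: 6.98
tool_pos: [0.488, 0.1277, 0.125]
tool_rot: [0.002, 0.741, 0.672, 0.003]
contact_force: [0.8, -1.0, -0.5]
gripper_width: 0.179
grasp_force: 0.0
```

```bash
python3 -c "
from h import *
go(.556,-.152,.12,100.1)
f=grab_frame('wrist');save(f,'w5.png')
print([proj(f,(*tr(*c),0)).round(0).tolist() for c in[(-75,-55),(75,-55),(-75,55),(75,55)]])"
```

```text
d [-271.8   94.8    5.3] turn -0.274 | t 6.98 tcp [0.488  0.1277 0.125 ] w 0.179 F [ 0.8 -1.  -0.5]
[[209.0, 108.0], [414.0, 30.0], [143.0, -61.0], [374.0, -161.0]]
```

View pics/w5.png

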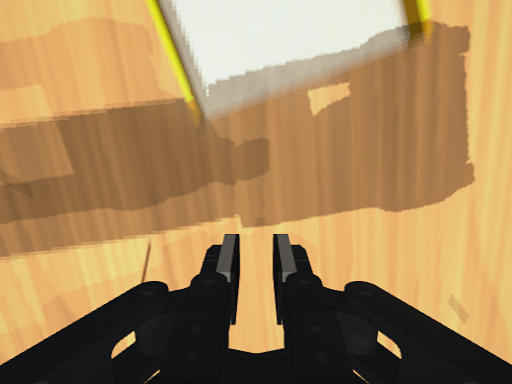

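The tray corners are at (203,115) and (425,35), and spacer A is beyond the top of the frame. On to spacer B.

apply_moves --series '[{"dx": -40, "dy": 10, "dz": 0, "turn": 0, "jaw": 0.82}, {"dx": -80, "dy": 20, "dz": 0, "turn": 0, "jaw": 0.82}, {"dx": -116, "dy": 38, "dz": 0, "turn": 0, "jaw": 0.82}, {"dx": -153, "dy": 54, "dz": 0, "turn": 0, "jaw": 0.82}, {"dx": -190, "dy": 70, "dz": 0, "turn": 0, "jaw": 0.82}]'

```text
time: 7.45
tool_pos: [0.5363, -0.07, 0.1212]
tool_rot: [-0.0, 0.742, 0.671, -0.0]
contact_force: [0.9, 0.2, -0.3]
gripper_width: 0.179
grasp_force: 0.0
```

apply_moves --series '[{"dx": -38, "dy": 12, "dz": 0, "turn": -0.1, "jaw": 0.82}, {"dx": -75, "dy": 25, "dz": 0, "turn": -0.2, "jaw": 0.82}, {"dx": -82, "dy": 25, "dz": 0, "turn": -0.274, "jaw": 0.82}, {"dx": -82, "dy": 25, "dz": 0, "turn": -0.274, "jaw": 0.82}, {"dx": -82, "dy": 25, "dz": 0, "turn": -0.274, "jaw": 0.82}]'

```text
time: 7.87
tool_pos: [0.5528, -0.1519, 0.1208]
tool_rot: [-0.001, 0.644, 0.765, -0.0]
contact_force: [0.3, 0.8, -0.2]
gripper_width: 0.181
grasp_force: 0.0
```

```bash
python3 -c "
from h import *
go(.556,-.1535,.024,100.1)
f=grab_frame('wrist');save(f,'w6.png')
p=proj(f,(.55,-.12,.007));print(p)
for b in blobs(f,[p],60): print(b,ray(f,b[0],b[1],.007).round(4))
f=grab_frame('scene');print([(o['conf'],o['extent'])for o in spotter.outline_of(f,'spacer1')])
save(f,'s2.png');print(proj(f,(*tr(-12,32),.007)))"
```

```text
d [-2.2  3.  96.8] turn -0.006 | t 7.87 tcp [ 0.5528 -0.1519  0.1208] w 0.181 F [ 0.3  0.8 -0.2]
[261.44789199 151.44056129]
(np.float64(264.0), np.float64(149.0), np.int32(13), np.int32(15)) [ 0.5515 -0.118   0.007 ]
[(0.62, [259.9, 211.3, 266.7, 223.6]), (0.62, [220.8, 213.6, 228.4, 224.8]), (0.53, [170.7, 239.1, 277.2, 323.1])]
[296.22439818 150.60542795]
```

View pics/w6.png

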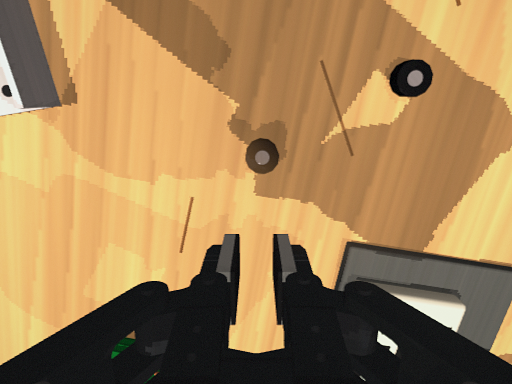

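Spacer B is at (262,157) and the jig's corner is at (348,243), clear of the fingers. Lowering.

apply_moves --series '[{"dx": -4, "dy": 3, "dz": 30, "turn": 0, "jaw": 0.82}, {"dx": -4, "dy": 3, "dz": 60, "turn": 0, "jaw": 0.82}, {"dx": -4, "dy": 3, "dz": 80, "turn": 0, "jaw": 0.82}, {"dx": -4, "dy": 3, "dz": 92, "turn": 0, "jaw": 0.82}, {"dx": -4, "dy": 3, "dz": 96, "turn": 0, "jaw": 0.82}]'

```text
time: 8.43
tool_pos: [0.5557, -0.1528, 0.0227]
tool_rot: [-0.002, 0.642, 0.767, -0.001]
contact_force: [-0.0, -0.4, 0.7]
gripper_width: 0.182
grasp_force: 0.0
```

apply_moves --series '[{"dx": 0, "dy": 0, "dz": 0, "turn": 0, "jaw": 0.82}, {"dx": 4, "dy": 0, "dz": 0, "turn": 0, "jaw": 0.82}, {"dx": 8, "dy": 0, "dz": 0, "turn": 0, "jaw": 0.82}, {"dx": 12, "dy": 0, "dz": 0, "turn": 0, "jaw": 0.82}, {"dx": 18, "dy": 0, "dz": 0, "turn": 0, "jaw": 0.82}]'

```text
time: 8.85
tool_pos: [0.5553, -0.1368, 0.0267]
tool_rot: [0.001, 0.643, 0.766, 0.0]
contact_force: [0.1, -0.3, -0.1]
gripper_width: 0.182
grasp_force: 0.2
```

apply_moves --series '[{"dx": 8, "dy": 0, "dz": 0, "turn": 0, "jaw": 0.82}, {"dx": 17, "dy": 0, "dz": 0, "turn": 0, "jaw": 0.82}, {"dx": 28, "dy": 0, "dz": 0, "turn": 0, "jaw": 0.82}, {"dx": 38, "dy": 0, "dz": 0, "turn": 0, "jaw": 0.82}, {"dx": 46, "dy": 0, "dz": 0, "turn": 0, "jaw": 0.82}]'

```text
time: 9.27
tool_pos: [0.5459, -0.09, 0.0252]
tool_rot: [-0.0, 0.642, 0.766, -0.0]
contact_force: [0.4, -0.4, -1.0]
gripper_width: 0.182
grasp_force: 0.2
```

```bash
python3 -c "
from h import *
x,y=tr(-38,-31)
go(x,y,.023,100.1)
f=grab_frame('wrist');p=[256,213]
for b in blobs(f,[(256,213)],70): print(b)
g=f['pixels'].max(2)
print([''.join('#' if a<60 else '.' for a in r[200:312:4]) for r in g[170:250:8]])"
```

```text
d [ 3.195e+02 -2.000e-01  2.300e+00] turn -0.001 | t 9.27 tcp [ 0.5459 -0.09    0.0252] w 0.182 F [ 0.4 -0.4 -1. ]
(np.float64(256.0), np.float64(207.0), np.int32(19), np.int32(7))
['............................', '............................', '............#####...........', '.........##########.........', '.........###########........', '........####.....####.......', '........###......####.......', '........####.....####.......', '.........###########........', '.........#....#....#........']
```

apply_moves --series '[{"dx": 10, "dy": 0, "dz": 1, "turn": 0, "jaw": 0.82}, {"dx": 24, "dy": 0, "dz": 1, "turn": 0, "jaw": 0.82}, {"dx": 38, "dy": 0, "dz": 1, "turn": 0, "jaw": 0.82}, {"dx": 52, "dy": 0, "dz": 1, "turn": 0, "jaw": 0.82}, {"dx": 66, "dy": 0, "dz": 1, "turn": 0, "jaw": 0.82}]'

```text
time: 9.73
tool_pos: [0.5345, -0.025, 0.0242]
tool_rot: [-0.0, 0.643, 0.766, -0.0]
contact_force: [-0.3, -0.9, 0.8]
gripper_width: 0.182
grasp_force: 0.2
```

apply_moves --series '[{"dx": 14, "dy": 0, "dz": 0, "turn": 0, "jaw": 0.82}, {"dx": 28, "dy": 0, "dz": 0, "turn": 0, "jaw": 0.82}, {"dx": 42, "dy": 0, "dz": 0, "turn": 0, "jaw": 0.82}, {"dx": 56, "dy": 0, "dz": 0, "turn": 0, "jaw": 0.82}, {"dx": 70, "dy": 0, "dz": 0, "turn": 0, "jaw": 0.82}]'

```text
time: 10.15
tool_pos: [0.5222, 0.044, 0.0243]
tool_rot: [-0.0, 0.642, 0.766, -0.0]
contact_force: [0.3, -0.2, 0.8]
gripper_width: 0.178
grasp_force: 0.2
```

apply_moves --series '[{"dx": 14, "dy": 0, "dz": 0, "turn": 0, "jaw": 0.82}, {"dx": 28, "dy": 0, "dz": 0, "turn": 0, "jaw": 0.82}, {"dx": 42, "dy": 0, "dz": 0, "turn": 0, "jaw": 0.82}, {"dx": 54, "dy": 0, "dz": 0, "turn": 0, "jaw": 0.82}, {"dx": 62, "dy": 0, "dz": 0, "turn": 0, "jaw": 0.82}]'

```text
time: 10.57
tool_pos: [0.5113, 0.1052, 0.0242]
tool_rot: [-0.0, 0.642, 0.767, -0.0]
contact_force: [0.1, -0.5, 0.3]
gripper_width: 0.181
grasp_force: 0.2
```

```bash
python3 -c "
from h import *
x,y=tr(-38,-31)
go(x,y,.023,100.1)
f=grab_frame('wrist');save(f,'w7.png')
print([proj(f,(*tr(*c),0)).round(0).tolist() for c in[(-75,-55),(75,-55),(-12,32)]])"
```

```text
d [121.3  -0.2   1.2] turn -0.0 | t 10.57 tcp [0.5113 0.1052 0.0242] w 0.181 F [ 0.1 -0.5  0.3]
[[171.0, 34.0], [550.0, 3.0], [324.0, -273.0]]
```

View pics/w7.png

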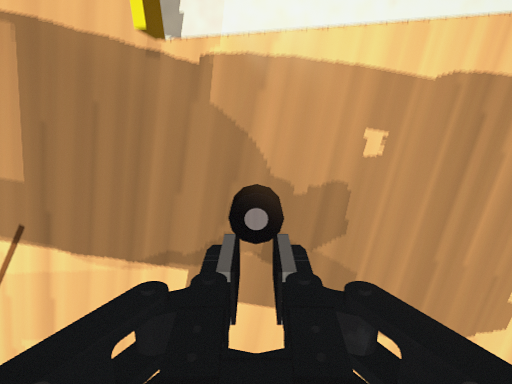

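Spacer B at (256,213) is still cradled. The tray's left inner corner is at (165,38), so there is plenty of clearance.

apply_moves --series '[{"dx": 10, "dy": 0, "dz": 0, "turn": 0, "jaw": 0.82}, {"dx": 24, "dy": 0, "dz": 0, "turn": 0, "jaw": 0.82}, {"dx": 38, "dy": 0, "dz": 0, "turn": 0, "jaw": 0.82}, {"dx": 52, "dy": 0, "dz": 0, "turn": 0, "jaw": 0.82}, {"dx": 66, "dy": 0, "dz": 0, "turn": 0, "jaw": 0.82}]'

```text
time: 11.03
tool_pos: [0.5003, 0.1691, 0.0242]
tool_rot: [-0.0, 0.643, 0.766, -0.0]
contact_force: [0.2, -0.1, -0.2]
gripper_width: 0.183
grasp_force: 0.1
```

apply_moves --series '[{"dx": 14, "dy": 0, "dz": 0, "turn": 0, "jaw": 0.82}, {"dx": 28, "dy": 0, "dz": 0, "turn": 0, "jaw": 0.82}, {"dx": 40, "dy": 0, "dz": 0, "turn": 0, "jaw": 0.82}, {"dx": 48, "dy": 0, "dz": 0, "turn": 0, "jaw": 0.82}, {"dx": 52, "dy": 0, "dz": 0, "turn": 0, "jaw": 0.82}]'

```text
time: 11.45
tool_pos: [0.4912, 0.2206, 0.0243]
tool_rot: [-0.0, 0.642, 0.766, 0.0]
contact_force: [0.3, -1.1, 0.3]
gripper_width: 0.181
grasp_force: 0.1
```

apply_moves --series '[{"dx": 2, "dy": 0, "dz": 0, "turn": 0, "jaw": 0.82}, {"dx": -5, "dy": 0, "dz": 0, "turn": 0, "jaw": 0.82}, {"dx": -20, "dy": 0, "dz": -5, "turn": 0, "jaw": 0.82}, {"dx": -30, "dy": 0, "dz": -35, "turn": 0, "jaw": 0.82}, {"dx": -50, "dy": 0, "dz": -70, "turn": 0, "jaw": 0.82}]'

```text
time: 11.87
tool_pos: [0.4974, 0.1693, 0.0919]
tool_rot: [-0.002, 0.642, 0.766, -0.003]
contact_force: [0.9, -0.2, -0.1]
gripper_width: 0.179
grasp_force: 0.0
```

```bash
python3 -c "
from h import *
go(.6485,-.086,.12,104.1)
f=grab_frame('wrist');save(f,'w8.png')"
```

```text
d [-277.7  104.   -28.9] turn -0.071 | t 11.87 tcp [0.4974 0.1693 0.0919] w 0.179 F [ 0.9 -0.2 -0.1]
```

View pics/w8.png

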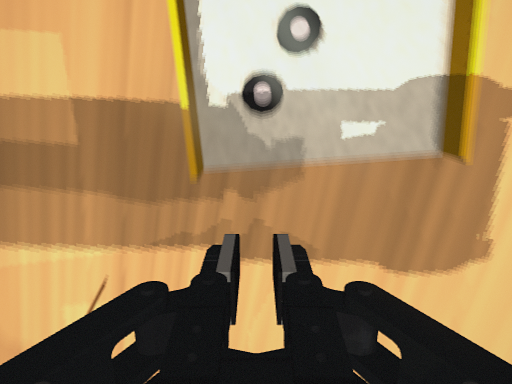

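Spacers A at (299,28) and B at (263,92) are both well inside the tray. Next is spacer C.

apply_moves --series '[{"dx": -38, "dy": 14, "dz": -6, "turn": 0, "jaw": 0.82}, {"dx": -75, "dy": 28, "dz": -12, "turn": 0, "jaw": 0.82}, {"dx": -112, "dy": 42, "dz": -18, "turn": 0, "jaw": 0.82}, {"dx": -149, "dy": 56, "dz": -24, "turn": 0, "jaw": 0.82}, {"dx": -186, "dy": 70, "dz": -29, "turn": 0, "jaw": 0.82}]'

```text
time: 12.33
tool_pos: [0.6021, -0.0035, 0.124]
tool_rot: [0.0, 0.643, 0.766, 0.0]
contact_force: [0.9, 0.1, 0.1]
gripper_width: 0.179
grasp_force: 0.0
```

apply_moves --series '[{"dx": -38, "dy": 14, "dz": 0, "turn": -0.07, "jaw": 0.82}, {"dx": -75, "dy": 28, "dz": 0, "turn": -0.07, "jaw": 0.82}, {"dx": -92, "dy": 34, "dz": 0, "turn": -0.07, "jaw": 0.82}, {"dx": -92, "dy": 34, "dz": 0, "turn": -0.07, "jaw": 0.82}, {"dx": -92, "dy": 34, "dz": 0, "turn": -0.07, "jaw": 0.82}]'

```text
time: 12.75
tool_pos: [0.6507, -0.087, 0.123]
tool_rot: [-0.0, 0.617, 0.787, -0.0]
contact_force: [-0.4, 0.3, -0.4]
gripper_width: 0.179
grasp_force: 0.0
```

```bash
python3 -c "
from h import *
go(.6485,-.087,.024,104.1)
f=grab_frame('wrist')
p=proj(f,(.64,-.053,.007));print(p)
for o in spotter.outline_of(f,'spacer2'):
    e=o['extent'];print(o['conf'],e,ray(f,(e[0]+e[2])/2,(e[1]+e[3])/2,.007))
g=f['pixels'].max(2)
for r in g[110:240:6]: print(''.join('#' if a<60 else '.' for a in r[200:330:3]))"
```

```text
d [ 0.5 -2.1 99. ] turn -0.004 | t 12.75 tcp [ 0.6507 -0.087   0.123 ] w 0.179 F [-0.4  0.3 -0.4]
[254.50404276 145.96545985]
0.88 [236.3, 129.0, 266.4, 168.0] [ 0.63824037 -0.05531014  0.007     ]
............................................
............................................
............................................
............................................
.................####.......................
...................####.....................
.....................###....................
.......................#....................
............................................
............................................
............................................
............................................
............................................
............................................
............................................
............................................
............................................
............................................
............................................
............................................
............................................
............#............#..................
```

apply_moves --series '[{"dx": 0, "dy": -4.5, "dz": 30, "turn": -0.004, "jaw": 0.82}, {"dx": 0, "dy": -4.5, "dz": 60, "turn": -0.004, "jaw": 0.82}, {"dx": 0, "dy": -4.5, "dz": 82, "turn": -0.004, "jaw": 0.82}, {"dx": 0, "dy": -4.5, "dz": 94, "turn": -0.004, "jaw": 0.82}, {"dx": 0, "dy": -4.5, "dz": 98, "turn": -0.004, "jaw": 0.82}]'

```text
time: 13.27
tool_pos: [0.644, -0.0846, 0.0223]
tool_rot: [-0.002, 0.613, 0.79, -0.001]
contact_force: [0.3, 1.1, -0.3]
gripper_width: 0.182
grasp_force: 0.0
```

```bash
cat > chk.py <<'E'
from h import *
go(*tr(36,-25),.024,104.3)
f=grab_frame('wrist')
for o in spotter.outline_of(f,'spacer2'): print(o['conf'],o['extent'])
E
python3 chk.py
```

```text
d [343.7   1.3  -0.8] turn 0.001 | t 13.27 tcp [ 0.644  -0.0846  0.0223] w 0.182 F [ 0.3  1.1 -0.3]
0.83 [238.1, 165.6, 295.6, 225.2]
```

Spacer C sits about 4 mm to the right of the gap, so I'll correct sideways before pushing.

apply_moves --series '[{"dx": 0, "dy": 4, "dz": 0, "turn": 0, "jaw": 0.82}, {"dx": 0, "dy": 4, "dz": 0, "turn": 0, "jaw": 0.82}, {"dx": 4, "dy": 4, "dz": 0, "turn": 0, "jaw": 0.82}, {"dx": 8, "dy": 4, "dz": 0, "turn": 0, "jaw": 0.82}, {"dx": 12, "dy": 4, "dz": 0, "turn": 0, "jaw": 0.82}]'

```text
time: 13.78
tool_pos: [0.6478, -0.0734, 0.0261]
tool_rot: [0.001, 0.614, 0.789, 0.0]
contact_force: [0.1, 0.1, 0.5]
gripper_width: 0.177
grasp_force: 0.1
```

apply_moves --series '[{"dx": 6, "dy": 0, "dz": 0, "turn": 0, "jaw": 0.82}, {"dx": 14, "dy": 0, "dz": 0, "turn": 0, "jaw": 0.82}, {"dx": 24, "dy": 0, "dz": 0, "turn": 0, "jaw": 0.82}, {"dx": 34, "dy": 0, "dz": 0, "turn": 0, "jaw": 0.82}, {"dx": 42, "dy": 0, "dz": 0, "turn": 0, "jaw": 0.82}]'

```text
time: 14.2
tool_pos: [0.6366, -0.0315, 0.0252]
tool_rot: [-0.0, 0.614, 0.79, -0.0]
contact_force: [-0.2, -0.9, -0.5]
gripper_width: 0.181
grasp_force: 0.2
```

```bash
python3 chk.py
```

```text
d [290.5  -4.9   1.3] turn -0.0 | t 14.2 tcp [ 0.6366 -0.0315  0.0252] w 0.181 F [-0.2 -0.9 -0.5]
0.83 [228.1, 184.5, 283.6, 243.8]
```

apply_moves --series '[{"dx": 10, "dy": 0, "dz": 1, "turn": 0, "jaw": 0.82}, {"dx": 24, "dy": -1, "dz": 1, "turn": 0, "jaw": 0.82}, {"dx": 38, "dy": -1, "dz": 1, "turn": 0, "jaw": 0.82}, {"dx": 52, "dy": -2, "dz": 1, "turn": 0, "jaw": 0.82}, {"dx": 66, "dy": -2, "dz": 1, "turn": 0, "jaw": 0.82}]'

```text
time: 14.72
tool_pos: [0.6182, 0.0321, 0.0242]
tool_rot: [-0.0, 0.614, 0.79, -0.0]
contact_force: [-0.7, -0.4, 1.1]
gripper_width: 0.182
grasp_force: 0.2
```

apply_moves --series '[{"dx": 14, "dy": 0, "dz": 0, "turn": 0, "jaw": 0.82}, {"dx": 28, "dy": -1, "dz": 0, "turn": 0, "jaw": 0.82}, {"dx": 42, "dy": -1, "dz": 0, "turn": 0, "jaw": 0.82}, {"dx": 56, "dy": -2, "dz": 0, "turn": 0, "jaw": 0.82}, {"dx": 70, "dy": -2, "dz": 0, "turn": 0, "jaw": 0.82}]'

```text
time: 15.13
tool_pos: [0.5991, 0.0993, 0.0242]
tool_rot: [-0.0, 0.614, 0.789, -0.0]
contact_force: [0.7, -0.5, -0.5]
gripper_width: 0.184
grasp_force: 0.2
```

apply_moves --series '[{"dx": 14, "dy": 0, "dz": 0, "turn": 0, "jaw": 0.82}, {"dx": 28, "dy": 0, "dz": 0, "turn": 0, "jaw": 0.82}, {"dx": 42, "dy": 0, "dz": 0, "turn": 0, "jaw": 0.82}, {"dx": 54, "dy": 0, "dz": 0, "turn": 0, "jaw": 0.82}, {"dx": 62, "dy": 0, "dz": 0, "turn": 0, "jaw": 0.82}]'

```text
time: 15.55
tool_pos: [0.584, 0.1595, 0.0243]
tool_rot: [-0.0, 0.613, 0.79, 0.0]
contact_force: [-0.1, -0.8, -0.6]
gripper_width: 0.18
grasp_force: 0.1
```

```bash
python3 chk.py; python3 -c "
from h import *
f=grab_frame('wrist');print([proj(f,(*tr(*c),0)).round(0).tolist() for c in[(75,-55)]])
for o in spotter.outline_of(f,'tray'): print(o['conf'],o['extent'])"
```

```text
d [92.3 -1.1  0.3] turn 0.0 | t 15.55 tcp [0.584  0.1595 0.0243] w 0.18 F [-0.1 -0.8 -0.6]
0.92 [18.2, 1.0, 101.1, 41.8]
0.62 [228.1, 185.1, 281.5, 244.5]
[[347.0, 115.0]]
0.84 [0.0, 1.1, 381.3, 128.9]
```

apply_moves --series '[{"dx": 8, "dy": 0, "dz": 0, "turn": 0, "jaw": 0.82}, {"dx": 18, "dy": 0, "dz": 0, "turn": 0, "jaw": 0.82}, {"dx": 30, "dy": 0, "dz": 0, "turn": 0, "jaw": 0.82}, {"dx": 42, "dy": 0, "dz": 0, "turn": 0, "jaw": 0.82}, {"dx": 54, "dy": 0, "dz": 0, "turn": 0, "jaw": 0.82}]'

```text
time: 16.17
tool_pos: [0.5708, 0.2116, 0.0243]
tool_rot: [-0.0, 0.614, 0.789, 0.0]
contact_force: [1.2, 0.7, 1.0]
gripper_width: 0.18
grasp_force: 0.1
```

apply_moves --series '[{"dx": 11, "dy": 0, "dz": 0, "turn": 0, "jaw": 0.82}, {"dx": 21, "dy": 0, "dz": 0, "turn": 0, "jaw": 0.82}, {"dx": 29, "dy": 0, "dz": 0, "turn": 0, "jaw": 0.82}, {"dx": 34, "dy": 0, "dz": 0, "turn": 0, "jaw": 0.82}, {"dx": 37, "dy": 0, "dz": 0, "turn": 0, "jaw": 0.82}]'

```text
time: 16.58
tool_pos: [0.5617, 0.247, 0.0243]
tool_rot: [0.0, 0.614, 0.79, -0.0]
contact_force: [0.0, 0.3, 1.2]
gripper_width: 0.177
grasp_force: 0.1
```

apply_moves --series '[{"dx": 1, "dy": 0, "dz": 0, "turn": 0, "jaw": 0.82}, {"dx": -5, "dy": 0, "dz": 0, "turn": 0, "jaw": 0.82}, {"dx": -20, "dy": 0, "dz": -5, "turn": 0, "jaw": 0.82}, {"dx": -30, "dy": 0, "dz": -35, "turn": 0, "jaw": 0.82}, {"dx": -50, "dy": 0, "dz": -70, "turn": 0, "jaw": 0.82}]'

```text
time: 17.0
tool_pos: [0.5719, 0.196, 0.0919]
tool_rot: [-0.002, 0.614, 0.79, -0.003]
contact_force: [1.1, 0.4, 0.8]
gripper_width: 0.18
grasp_force: 0.0
```

apply_moves --series '[{"dx": -30, "dy": 0, "dz": -25, "turn": 0, "jaw": 0.82}, {"dx": -50, "dy": 0, "dz": -50, "turn": 0, "jaw": 0.82}, {"dx": -60, "dy": 0, "dz": -80, "turn": 0, "jaw": 0.82}, {"dx": -60, "dy": 0, "dz": -80, "turn": 0, "jaw": 0.82}, {"dx": -60, "dy": 0, "dz": -80, "turn": 0, "jaw": 0.82}]'

```text
time: 17.42
tool_pos: [0.5911, 0.1374, 0.1777]
tool_rot: [0.002, 0.615, 0.789, 0.002]
contact_force: [0.4, 0.3, 1.3]
gripper_width: 0.178
grasp_force: 0.0
```

```bash
python3 -c "
from h import *
go(.5,.2,.2,90)
for n in('wrist','side','scene'):
  f=grab_frame(n)
  for t in('spacer0','tray','bracket','lens','board2','jig'):
   if n=='wrist' and t not in('spacer0','tray'): continue
   for o in spotter.outline_of(f,t)[:3]:
    e=o['extent'];p=ray(f,(e[0]+e[2])/2,(e[1]+e[3])/2,.007);print(n,t,round(o['conf'],2),np.round(e),totray(p).round(0) if t=='spacer0' else '')
"
```

```text
d [ 82.9 -73.  -22.8] turn 0.246 | t 17.42 tcp [0.5911 0.1374 0.1777] w 0.178 F [0.4 0.3 1.3]
wrist spacer0 0.79 [141.   0. 179.  40.] [-37. -13.]
wrist spacer0 0.65 [237.   0. 266.  32.] [ 35. -10.]
wrist tray 0.85 [ 91.   2. 308.  80.] 
side spacer0 0.66 [254. 259. 261. 266.] [-32. -11.]
side tray 0.63 [206. 244. 286. 289.] 
side bracket 0.76 [306. 185. 329. 204.] 
side lens 0.69 [167. 197. 198. 222.] 
side board2 0.78 [268. 146. 305. 158.] 
side board2 0.47 [274. 156. 304. 163.] 
side jig 0.68 [194. 126. 239. 178.] 
scene spacer0 0.55 [302. 156. 309. 162.] [34. -8.]
scene spacer0 0.51 [283. 154. 290. 162.] [-23. -25.]
scene spacer0 0.38 [293. 149. 297. 154.] [-14.  26.]
scene bracket 0.72 [172. 178. 200. 200.] 
scene lens 0.66 [296. 203. 339. 233.] 
scene board2 0.82 [119. 230. 165. 263.] 
scene board2 0.48 [143. 252. 164. 266.] 
scene jig 0.92 [170. 240. 277. 322.]
```

```bash
python3 -c "
from plant import ticket
print(ticket.job_done())"
```

```text
the job is handed in; nothing more can be done
None
```

I swept all three spacers through the tray's mouth without picking any up; the final camera check put all three well inside it. The circuit boards, lens, bracket and jig looked unmoved, but I didn't re-check the screwdriver. The job was handed in at about 18 s, with the arm raised clear and touching nothing.

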